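Check a die pocket with the dial depth gauge

ROBOT

A 6-joint arm with a two-finger parallel gripper is mounted at the origin on a cart in front of the work surface, level with it; the furniture and walls round the work are solid. World frame = base frame: x ahead of the robot, y to its left, z up, the work surface at z = 0. Lengths are in m, angles in rad, forces in N, time in s.
With the tool pointing down it reaches from about 0.325 to 0.775 m from the base axis. Payload 5.5 kg.
Tool frame: the origin (TCP) lies midway between the tips of the shut fingers; the grasp point (between the pads) lies 19 mm behind it; x points along the fingers, z is the direction in which the jaws open and shut, and the axes are right-handed (so a half turn about x gives the same grasp; the last joint's range is limited). The gripper opens to 85 mm and grips with 20 to 120 N. Pads are 22 mm wide; open, the fingers measure 114 mm over their backs; the gripper's body (76 mm by 85 mm) begins 54 mm behind the grasp point. The pads swing forward as they close: fully open they stand 13 mm farther back than shut.
Start: joints at [-1.17, 0.091, 1.231, -0, 1.82, -0.057], TCP at [0.265, -0.538, 0.231] pointing down, gripper open.
Joint ranges: [-2.87, 2.87], [-0.86, 2.18], [0.17, 2.46], [-1.51, 4.65], [0.06, 2.69], [-2.65, 2.65]. Speed limits (rad/s): [2.57, 2.57, 3.01, 3.14, 3.14, 3.14].

INTERFACE

Orientations are given as a unit quaternion [w, x, y, z].
In Python, from rig import env gives the robot as it stands.
- The arm moves only by the tool arm_command, never from a script. Its argument "motion" is one flat list of numbers, 5 for each row, row after row: the finger opening in cm, from 0 to 8.54, then the shift along the tool's x, y, z in cm, then the turn about the tool's x in rad. In form: [grip, tx, ty, tz, spin, grip, tx, ty, tz, spin, ...]. A call has exactly 10 rows; each row shifts and turns the commanded pose from where the row before left it, along the tool's axes as they then stand; what a row does not reach is not made up. A row lasts 1/12 s, in which the tool goes at most 41.7 mm and 7.16 degrees, less where a joint would pass 70% of its speed; a pose out of reach is approached as far as the arm can. A call is refused whole if a number of a shift passes 4.17 or a number of a turn 0.125, either way. A call with a gripper value outside its range is refused whole. The fingers move at their own pace and stop on an object; "newtons" is the grip in N (left out, the last holds). Time passes only in rows, so rows that do not move let the fingers close, or fill a call up. It gives the time, the measured TCP pose, the force and the opening at its end, in the units of the state.
- env.get_obs(): the state, without advancing time (a new reading comes with each control period).
- env.camera(name): name is "scene" or "top" or "wrist"; returns (picture, depth): 400x640x3 uint8, red, green, blue; 400x640 float32, m along the optical axis (not along the pixel's ray), 0 where there is no reading.
- env.get_calibration(name): a dict with "vertical_fov" (degrees; the focal length in pixels is half the picture's height over the tangent of half this angle, whatever the lens; pixels are square), "cx", "cy" (the principal point, pixels), "rvec" (rotation vector, rad) and "tvec" (3), from world to camera coordinates, as OpenCV has them. Camera axes: x right, y down, z forward; pixel columns grow to the right and rows downward; lengths in m; the calibration is good to about 2 mm. A picture is of the moment at which its call begins: read the wrist's pose just before it. get_calibration takes no time and is no camera call; for the wrist camera it gives the pose at the moment of the call.
- env.close_job(): hands the job in, once; it reports no verdict.
The state is a dict: "t": time; "joint_positions": joint angles; "dq": joint speeds; "joint_efforts": joint torques, N m; "position": TCP position; "tool_rot": TCP orientation; "force": force on the tool from outside, world axes, zero at the start; "moment": the same for the moment, N m; "width": finger opening in m.
Only numpy, scipy, OpenCV 4.12 (cv2) and the standard library are available. Lean on these libraries where they do the work, as an engineer would, in place of code of your own. Each camera call takes 0.05 s, during which the arm holds its last target. There are 200 camera calls.

TASK

Check how deep the red-ringed pocket of the steel forming die is: take the dial depth gauge from its wooden rest and first stand it upright with its base flat on the dark square bench block, so that the plunger is pushed fully in (the zero check). Then set it over the red-ringed pocket, the plunger down in the pocket, the base lying lengthwise along the die and flat on its face, and press it down gently for the reading; finish while still holding it there with the gripper closed on it. Leave the flux jar, red pliers, collet cap and round stake where they are.

Things in the scene. Friction and masses are not known exactly. Their poses are not given: they have to be found in the camera images.
- gauge: dial depth gauge, upright, 0.23 kg; origin: centre of base underside; z up, y along the base bar, dial faces -x. Bar 16 (x) x 64 (y) x 9 mm high, neck, round case 40 mm diameter, 16 thick, centre 43 mm up; white dial, red needle. Black flat finger grips on the case's y flanks: 46 mm over both, 17 wide (x), 30 to 56 mm up: hold it there. Capped tube to 75 mm
- plunger (a joint): how far the spring plunger (4 mm thick, on the gauge's z axis) is pushed into the gauge, m: 0 = hanging free, tip 14 mm below the base; about 0.0135 = tip level with the underside (base on a flat face); about 0.0055 = base on the die, tip on a pocket floor. Spring 0.2 N at 0, 0.55 N at 0.014. Needle: one turn per 20 mm, straight up at 0.014 (zero)
- plunger_tip (a point): the rounded lower end of the plunger
- gauge_rest: fixed light-brown wooden block 40 (x) x 96 (y) x 24 mm high with a 17 mm through hole in its middle; origin: centre of its underside. The gauge stands on it at the start, base bar along its length, plunger hanging in the hole
- bench_block: dark square steel bench block 62 x 62 x 22 mm high, 0.8 kg, lying loose with its ground face up, the zero reference; origin: centre of its underside
- die: fixed steel forming die, a plate 56 (x) x 160 (y) x 22 mm high with a flat ground face; origin: centre of its underside, y along its length. Three round pockets, 15 mm diameter and 8 mm deep, lie on its centre line at y = -40, 0 and +40 mm, each with a painted ring on the face round its mouth
- red_ring: ring of red paint, 20 mm across, on the die face round the mouth of the pocket to be checked; origin: centre of that pocket's mouth, level with the die face. Which of the three pockets is red varies
- blue_ring: ring of blue paint round the mouth of another pocket; origin: centre of the mouth
- yellow_ring: ring of yellow paint round the mouth of another pocket; origin: centre of the mouth
- flux_jar: brown flux jar with a brush handle sticking out, 45 x 59 x 48 mm, leave alone; origin: centre of its underside
- red_pliers: pliers with red grips, 126 x 29 x 10 mm, lying flat, leave alone; origin: centre of the underside
- collet_cap: small black ribbed cap, 22 mm diameter, 18 mm high, leave alone; origin: centre of its underside
- round_stake: round dark steel block, 64 mm diameter, 17 mm high, leave alone; origin: centre of its underside
- lever_press: heavy fixed lever press standing right of the work, to be kept clear of by the arm: base plate 201 (x) x 141 (y) mm, column and ram up to 0.37 m; its lever with a black ball rises to about 0.45 m, leaning to the right (-y). Origin: about the middle of its base, on the worktop

How it is judged:
On the way:
1. zero check: the gauge stands upright with its base flat on the bench block and its plunger pushed fully in (contact force between gauge and bench_block above 1 N and z of gauge in the frame of bench_block below 0.0235 m and value of joint plunger above 0.012 m and angle between gauge's own z axis and vertical below 0.035 rad), for 0.2 s.
At the end, for the whole second after the job is handed in: Still gripped and at rest: plunger tip within 6 mm of the red pocket's middle and pushed in 5.5 mm (+-1.5) by its floor; base flat on the die face (within 1.5 mm, upright within 2 degrees), along the die within 8 degrees, pressing on it with 2 to 25 N (horizontal distance between plunger_tip and red_ring below 0.006 m and value of joint plunger between 0.004 and 0.007 m and z of gauge in the frame of die below 0.0235 m and angle between gauge's own z axis and vertical below 0.035 rad and angle between the y axis of gauge and the y axis of die, either way round below 0.14 rad and contact force between gauge and die between 2 and 25 N and contact force between the fingers and gauge above 2 N and linear speed of gauge below 0.01 m/s); the arm keeps its last pose, push and grip.
It fails at once if the gauge is pressed hard (over 45 N) on the die or the bench block (contact force between gauge and die above 45 N or contact force between gauge and bench_block above 45 N).
It fails at once if the flux jar, red pliers, collet cap or round stake is moved more than 3 cm (distance of any of flux_jar, red_pliers, collet_cap, round_stake from where it was at the start of the episode above 0.03 m).
It also fails if it takes over 67 s, if anything falls off the work surface, if the arm or the gripper's body presses on something with over 40 N, if the wrist force passes 120 N, or if a joint passes its speed limit or range.

## Working session

There is one attempt and no reset: what is moved stays moved. The work goes in short steps, Python scripts to look and compute and a tool call to move; the robot and the scene stay as the last step left them, time stands still between calls to the robot, and variables do not carry over. Pictures are saved under pics/ and viewed, about 8 in all and at most 12, crops included, and the job is handed in when it is done.

Besides the shell and the picture viewer there is one more tool, called after "Request:" in YAML: its name, and indented under it one key for each argument. arm_command: Moves the arm, as the interface text tells. Its arguments: {"type":"object","properties":{"motion":{"type":"array"},"newtons":{"type":"number"}},"required":["motion"]}

```bash
ls; mkdir -p pics; cat > h.py <<'E'
import numpy as np,cv2
from rig import env
def cal(n):
    c=env.get_calibration(n);f=200/np.tan(np.radians(c["vertical_fov"])/2)
    R=cv2.Rodrigues(np.array(c["rvec"],float))[0];t=np.array(c["tvec"],float).ravel()
    return f,c["cx"],c["cy"],R,t
def ray(n,u,v,z,C=None):
    f,cx,cy,R,t=C or cal(n);o=-R.T@t;d=R.T@np.array([(u-cx)/f,(v-cy)/f,1]);return o+d*(z-o[2])/d[2]
def pts(dep,C):
    f,cx,cy,R,t=C;v,u=np.mgrid[:400,:640]
    return (np.dstack([(u-cx)/f*dep,(v-cy)/f*dep,dep])-t)@R
def shot(n):
    C=cal(n);im,d=env.camera(n);return im,d,C
def save(p,im): cv2.imwrite(p,cv2.cvtColor(np.ascontiguousarray(im),cv2.COLOR_RGB2BGR))
E
python3 - <<'E'
from h import *
for n in("top","scene"):
    im,d,C=shot(n);save(f"pics/{n}0.png",im);np.savez(f"{n}0.npz",im=im,d=d);print(n,[np.round(x,3).tolist() for x in C], -C[3].T@C[4], env.get_calibration(n))
o=env.get_obs();print(o)
E
```

```text
pics
top [425.975, 313.645, 189.665, [[0.026, -1.0, 0.015], [-0.984, -0.029, -0.177], [0.177, -0.01, -0.984]], [0.027, 0.52, 1.032]] [0.32873258 0.05177997 1.1069665 ] {'vertical_fov': 50.30115895998441, 'cx': 313.6453825570179, 'cy': 189.6652467045055, 'rvec': array([ 2.16329733, -2.1043751 ,  0.20364576]), 'tvec': array([0.02658399, 0.52045597, 1.03176547])}
scene [368.983, 319.381, 196.565, [[-0.482, -0.876, -0.003], [-0.518, 0.288, -0.805], [0.707, -0.387, -0.593]], [0.292, 0.259, 0.534]] [-0.10253921  0.38821292  0.52621799] {'vertical_fov': 56.918109304796786, 'cx': 319.38073738354547, 'cy': 196.56483490839813, 'rvec': array([ 1.24723178, -2.11349344,  1.06649422]), 'tvec': array([0.29226253, 0.25897671, 0.53445544])}
{'t': 0.1, 'joint_positions': array([-1.16967480e+00,  9.18195939e-02,  1.23179117e+00, -1.81670380e-05,
        1.81980668e+00, -5.66848525e-02]), 'dq': array([ 4.72471954e-05, -1.10718606e-03, -1.18650458e-03,  2.35754421e-04,
        4.63920423e-04, -1.66368052e-03]), 'joint_efforts': array([ 1.75294048e-03, -4.60215175e+01, -4.19218612e+01, -3.99775172e-05,
        1.06468314e-02, -2.10003833e-05]), 'position': array([ 0.26508829, -0.53797405,  0.23022786]), 'tool_rot': array([ 0.59988037,  0.37387056,  0.60094279, -0.3731382 ]), 'force': array([ 0.28175801, -0.1377356 , -0.09216279]), 'moment': array([0.02405299, 0.05633963, 0.03185644]), 'width': 0.08523350538687878}
```

View pics/top0.png

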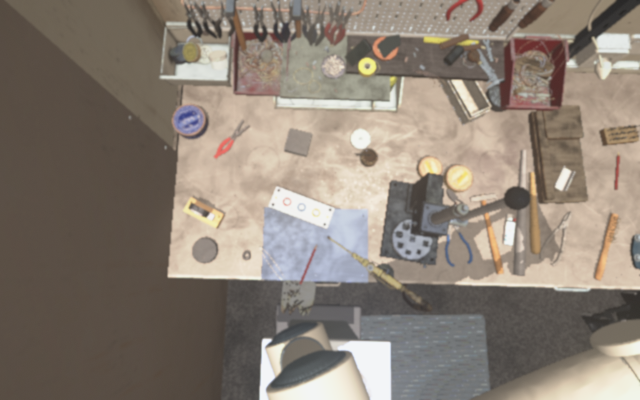

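View pics/scene0.png

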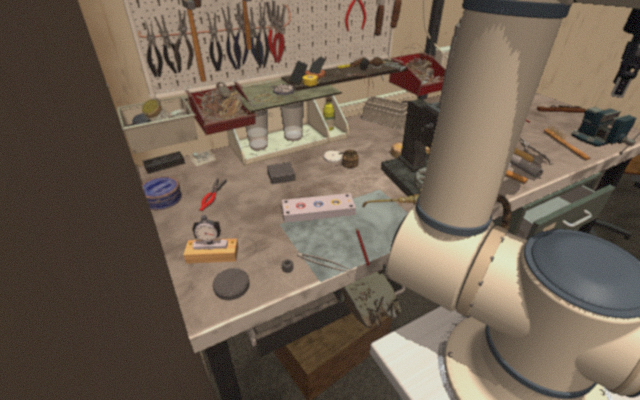

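The top view shows the rest and gauge at (203,212), the bench block at (297,142), the die at (302,207) with its red ring at (287,201), the pliers at (230,140), the stake at (204,250), the cap at (247,255) and the jar at (369,157). The scene view agrees, and the dial faces the cart.

```bash
cat > m.py <<'E'
from h import *
im=np.load("top0.npz")["im"];C=cal("top");hsv=cv2.cvtColor(im,cv2.COLOR_RGB2HSV)
def blob(mask,box,z,name):
    m=np.zeros(mask.shape,np.uint8);u0,v0,u1,v1=box;m[v0:v1,u0:u1]=mask[v0:v1,u0:u1]
    n,l,s,c=cv2.connectedComponentsWithStats(m)
    i=1+np.argmax(s[1:,4]);k=cv2.findContours((l==i).astype(np.uint8),0,2)[0][0]
    r=cv2.minAreaRect(k);b=cv2.boxPoints(r);w=np.array([ray("top",*p,z,C)[:2] for p in b])
    print(name,s[i],"px",np.round(r[0],1),"c",np.round(w.mean(0),4),"edges",[(round(float(np.hypot(*(w[j+1]-w[j]))),4),round(float(np.degrees(np.arctan2(*(w[j+1]-w[j])[::-1]))),1)) for j in(0,1)])
H,S,V=[hsv[...,i].astype(int) for i in range(3)]
blob((V<115)&(S<90),(275,120,320,165),.022,"block")
blob((V>190)&(S<40),(260,180,340,232),.022,"die")
blob((S>110)&(H>10)&(H<30)&(V>150),(175,190,230,232),.024,"rest")
for n,m in(("red",(S>60)&((H<8)|(H>170))),("blue",(S>40)&(H>100)&(H<140)),("yel",(S>60)&(H>12)&(H<32))): blob(m,(278,192,326,222),.022,n)
blob((V<115)&(S<90),(185,230,225,270),.017,"stake")
for p in[(369,157,.03),(230,140,.0),(247,255,.018)]:print(p,ray("top",*p,C))if 0 else print(p,np.round(ray("top",*p,C=C),3))
big=cv2.resize(im[180:270,175:345],None,fx=4.5,fy=4.5,interpolation=cv2.INTER_CUBIC);save("pics/crop1.png",big)
E
python3 m.py
```

```text
Traceback (most recent call last):
  File "m.py", line 10, in <module>
    blob((V<115)&(S<90),(275,120,320,165),.022,"block")
    ~~~~^^^^^^^^^^^^^^^^^^^^^^^^^^^^^^^^^^^^^^^^^^^^^^^
  File "m.py", line 6, in blob
    i=1+np.argmax(s[1:,4]);k=cv2.findContours((l==i).astype(np.uint8),0,2)[0][0]
        ~~~~~~~~~^^^^^^^^^
ValueError: attempt to get argmax of an empty sequence
```

```bash
sed -i 's/^blob((V<115)&(S<90),(275/print(hsv[142,297],hsv[150,270],hsv[250,204],hsv[240,230],hsv[212,203:225:4].tolist(),hsv[201,283:292].tolist());blob((V<hsv[142,297,2]+25),(275/; s/^blob((V<115)&(S<90),(185/blob((V<hsv[250,204,2]+25),(185/' m.py; python3 m.py
```

```text
[ 14  36 158] [ 16  47 215] [ 13  31 148] [ 17  44 221] [[11, 26, 106], [14, 57, 94], [16, 77, 223], [22, 87, 243], [19, 93, 232], [15, 50, 167]] [[5, 49, 235], [8, 26, 234], [24, 5, 239], [40, 3, 243], [30, 2, 243], [30, 2, 242], [10, 13, 240], [6, 33, 239], [8, 21, 240]]
block [284 129  29  28 605] px [298.  142.4] c [0.6496 0.0852] edges [(0.0682, -11.4), (0.0664, -102.8)]
die [ 263  186   77   46 2249] px [301.  208.5] c [0.4744 0.0717] edges [(0.1968, -88.3), (0.1166, -179.1)]Traceback (most recent call last):
  File "m.py", line 12, in <module>
    blob((S>110)&(H>10)&(H<30)&(V>150),(175,190,230,232),.024,"rest")
    ~~~~^^^^^^^^^^^^^^^^^^^^^^^^^^^^^^^^^^^^^^^^^^^^^^^^^^^^^^^^^^^^^
  File "m.py", line 6, in blob
    i=1+np.argmax(s[1:,4]);k=cv2.findContours((l==i).astype(np.uint8),0,2)[0][0]
        ~~~~~~~~~^^^^^^^^^
    return _wrapfunc(a, 'argmax', axis=axis, out=out, **kwds)
    return bound(*args, **kwds)
ValueError: attempt to get argmax of an empty sequence
```

```bash
cat > m.py.tail <<'E'
E
python3 - <<'E'
from h import *
im=np.load("top0.npz")["im"];C=cal("top");Z=np.load("top0.npz")["d"]
P=pts(Z,C)
for n,u,v,z in[("rest",203,212,.024),("red",287,201,.022),("blue",301.5,206.5,.022),("yel",316,212,.022),("block",297.5,142,.022),("jar",369,157,.04),("cap",247,255,.018),("stake",204,250,.017),("pl",230,140,.005)]:
    print(n,np.round(ray("top",u,v,z,C),3),np.round(P[int(v),int(u)],3))
save("pics/crop1.png",cv2.resize(im[180:270,175:345],None,fx=4.5,fy=4.5,interpolation=cv2.INTER_CUBIC))
# mean px of ring masks
c=cal("wrist");print([np.round(x,3).tolist() for x in c],-c[3].T@c[4])
o=env.get_obs();from scipy.spatial.transform import Rotation as R
print(R.from_quat(np.roll(o["tool_rot"],-1)).as_matrix().round(3))
E
```

```text
rest [0.458 0.321 0.024] [0.451 0.307 0.08 ]
red [0.492 0.108 0.022] [0.494 0.109 0.013]
blue [0.479 0.071 0.022] [0.481 0.072 0.014]
yel [0.466 0.033 0.022] [0.467 0.033 0.015]
block [0.65  0.087 0.022] [0.651 0.088 0.021]
jar [ 0.611 -0.1    0.04 ] [ 0.617 -0.103  0.016]
cap [0.352 0.204 0.018] [0.353 0.207 0.001]
stake [0.362 0.313 0.017] [0.362 0.313 0.017]
pl [0.655 0.268 0.005] [0.656 0.268 0.003]
[312.769, 315.706, 204.159, [[0.44, -0.898, -0.003], [-0.864, -0.424, 0.273], [-0.247, -0.118, -0.962]], [-0.601, -0.035, 0.379]] [ 0.32752776 -0.50941651  0.37271257]
[[-0.001  0.897  0.442]
 [ 0.002  0.442 -0.897]
 [-1.     0.    -0.002]]
```

View pics/crop1.png

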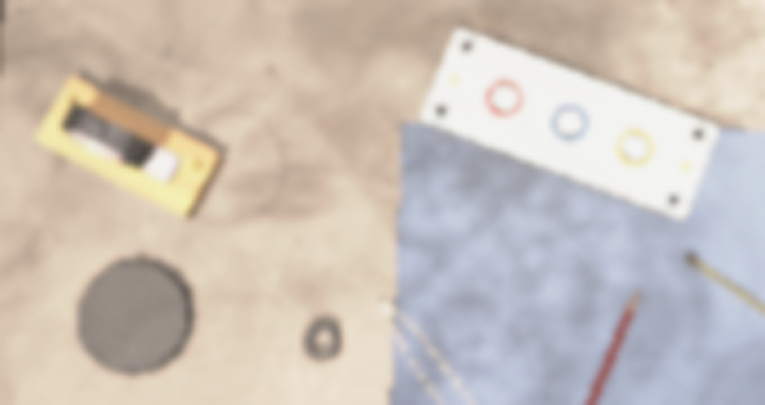

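```bash
python3 - <<'E'
from h import *
for n in("top","scene"):
    Z=np.load(n+"0.npz");C=cal(n);P=pts(Z["d"],C);ok=(Z["d"]>0)
    for z0 in np.arange(.03,.6,.04):
        m=ok&(P[...,2]>z0)&(P[...,2]<z0+.04)&(P[...,0]>.2)&(P[...,0]<.7)&(P[...,1]<0)&(P[...,1]>-.48)
        if m.sum()>5:
            q=P[m];print(n,round(z0,2),m.sum(),"x",np.percentile(q[:,0],[1,50,99]).round(3),"y",np.percentile(q[:,1],[1,50,99]).round(3))
    print(ok.mean())
E
```

```text
top 0.03 1432 x [0.239 0.396 0.627] y [-0.36  -0.198 -0.014]
top 0.07 721 x [0.24  0.308 0.539] y [-0.236 -0.154 -0.072]
top 0.11 227 x [0.399 0.468 0.542] y [-0.234 -0.204 -0.183]
top 0.15 702 x [0.402 0.482 0.54 ] y [-0.299 -0.215 -0.177]
top 0.19 945 x [0.404 0.444 0.531] y [-0.284 -0.212 -0.185]
top 0.23 146 x [0.424 0.439 0.453] y [-0.288 -0.216 -0.204]
top 0.27 271 x [0.225 0.429 0.453] y [-0.479 -0.282 -0.204]
top 0.31 329 x [0.235 0.428 0.454] y [-0.479 -0.283 -0.205]
top 0.35 272 x [0.425 0.44  0.455] y [-0.29  -0.218 -0.206]
top 0.39 254 x [0.43  0.444 0.467] y [-0.306 -0.278 -0.271]
top 0.43 261 x [0.435 0.449 0.463] y [-0.304 -0.289 -0.275]
top 0.47 199 x [0.219 0.256 0.268] y [-0.394 -0.364 -0.303]
top 0.51 2069 x [0.201 0.224 0.267] y [-0.39  -0.319 -0.004]
top 0.55 1947 x [0.2   0.214 0.255] y [-0.362 -0.336 -0.001]
0.9960703125
scene 0.03 986 x [0.229 0.471 0.632] y [-0.244 -0.201 -0.006]
scene 0.07 456 x [0.238 0.488 0.542] y [-0.234 -0.207 -0.072]
scene 0.11 422 x [0.42  0.487 0.543] y [-0.21  -0.201 -0.182]
scene 0.15 599 x [0.419 0.489 0.542] y [-0.236 -0.201 -0.174]
scene 0.19 240 x [0.418 0.443 0.473] y [-0.217 -0.19  -0.183]
scene 0.23 60 x [0.432 0.436 0.443] y [-0.206 -0.204 -0.201]
scene 0.27 229 x [0.223 0.241 0.442] y [-0.479 -0.468 -0.202]
scene 0.31 313 x [0.227 0.243 0.442] y [-0.479 -0.471 -0.202]
scene 0.35 77 x [0.431 0.436 0.444] y [-0.214 -0.207 -0.204]
0.966546875
```

Request:
arm_command:
  motion: [8.5, -0.3, 1.67, -2.94, 0, 8.5, -0.3, 1.67, -2.94, 0, 8.5, -0.3, 1.67, -2.94, 0, 8.5, -0.3, 1.67, -2.94, 0, 8.5, -0.3, 1.67, -2.94, 0, 8.5, -0.3, 1.67, -2.94, 0, 8.5, -0.3, 1.67, -2.94, 0, 8.5, -0.3, 1.67, -2.94, 0, 8.5, -0.3, 1.67, -2.94, 0, 8.5, -0.3, 1.67, -2.94, 0]

```text
t: 0.93
position: [0.2846, -0.1991, 0.261]
tool_rot: [0.6, 0.374, 0.6, -0.374]
force: [1.0, 0.2, 0.1]
width: 0.0849
```

Request:
arm_command:
  motion: [8.5, 0, 2.75, -2.86, 0, 8.5, 0, 2.75, -2.86, 0, 8.5, 0, 2.75, -2.86, 0, 8.5, 0, 2.75, -2.86, 0, 8.5, 0, 2.75, -2.86, 0, 8.5, 0, 2.58, -2.74, 0, 8.5, 0, 2.58, -2.74, 0, 8.5, 0, 2.58, -2.74, 0, 8.5, 0, 2.58, -2.74, 0, 8.5, 0, 2.58, -2.74, 0]

```text
t: 1.77
position: [0.4002, 0.1704, 0.261]
tool_rot: [0.601, 0.373, 0.601, -0.373]
force: [0.4, 0.3, 0.0]
width: 0.0849
```

```bash
cat > plan.py <<'E'
from h import *
from scipy.spatial.transform import Rotation as Ro
def plan(p,zyaw,n,o=None,phi0=None):
    o=o or env.get_obs();M=Ro.from_quat(np.roll(o["tool_rot"],-1)).as_matrix()
    a=np.degrees(np.arctan2(M[1,2],M[0,2]));d=(zyaw-a+180)%360-180;s=-np.radians(d)/n
    step=(np.array(p)-o["position"])/n;print("now",o["position"].round(4),"zyaw",a.round(2),"tilt",np.degrees(np.arccos(-M[2,0])).round(2),"turn",d.round(2))
    for i in range(n):
        print(np.round(np.r_[M.T@step*100,s],3).tolist());M=M@Ro.from_rotvec([s,0,0]).as_matrix()
E
python3 - <<'E'
from plan import *
plan([.43,.28,.28],62.8,20)
E
```

```text
now [0.4002 0.1704 0.261 ] zyaw -63.73 tilt 0.01 turn 126.53
[-0.095, 0.376, -0.425, -0.11]
[-0.095, 0.421, -0.381, -0.11]
[-0.095, 0.46, -0.333, -0.11]
[-0.095, 0.494, -0.28, -0.11]
[-0.095, 0.522, -0.224, -0.11]
[-0.095, 0.543, -0.165, -0.11]
[-0.095, 0.558, -0.104, -0.11]
[-0.095, 0.566, -0.042, -0.11]
[-0.095, 0.567, 0.021, -0.11]
[-0.095, 0.562, 0.083, -0.11]
[-0.095, 0.549, 0.144, -0.11]
[-0.095, 0.53, 0.204, -0.11]
[-0.095, 0.504, 0.261, -0.11]
[-0.095, 0.472, 0.315, -0.11]
[-0.095, 0.435, 0.365, -0.11]
[-0.095, 0.392, 0.411, -0.11]
[-0.095, 0.344, 0.452, -0.11]
[-0.095, 0.292, 0.487, -0.11]
[-0.095, 0.237, 0.516, -0.11]
[-0.095, 0.179, 0.539, -0.11]
```

Request:
arm_command:
  motion: [8.5, -0.1, 0.38, -0.42, -0.11, 8.5, -0.1, 0.42, -0.38, -0.11, 8.5, -0.1, 0.46, -0.33, -0.11, 8.5, -0.1, 0.49, -0.28, -0.11, 8.5, -0.1, 0.52, -0.22, -0.11, 8.5, -0.1, 0.54, -0.17, -0.11, 8.5, -0.1, 0.56, -0.1, -0.11, 8.5, -0.1, 0.57, -0.04, -0.11, 8.5, -0.1, 0.57, 0.02, -0.11, 8.5, -0.1, 0.56, 0.08, -0.11]

```text
t: 2.6
position: [0.4154, 0.2231, 0.2708]
tool_rot: [0.707, 0.003, 0.707, -0.003]
force: [-0.5, 0.6, 0.2]
width: 0.085
```

Request:
arm_command:
  motion: [8.5, -0.1, 0.55, 0.14, -0.11, 8.5, -0.1, 0.53, 0.2, -0.11, 8.5, -0.1, 0.5, 0.26, -0.11, 8.5, -0.1, 0.47, 0.32, -0.11, 8.5, -0.1, 0.44, 0.37, -0.11, 8.5, -0.1, 0.39, 0.41, -0.11, 8.5, -0.1, 0.34, 0.45, -0.11, 8.5, -0.1, 0.29, 0.49, -0.11, 8.5, -0.1, 0.24, 0.52, -0.11, 8.5, -0.1, 0.18, 0.54, -0.11]

```text
t: 3.43
position: [0.4307, 0.2779, 0.2808]
tool_rot: [0.604, -0.367, 0.605, 0.367]
force: [-0.1, 0.1, 0.7]
width: 0.0849
```

```bash
python3 - <<'E'
from h import *
im,d,C=shot("wrist");save("pics/w1.png",im);np.savez("w1.npz",im=im,d=d,R=C[3],t=C[4])
o=env.get_obs();print(o["position"],-C[3].T@C[4],(d>0).mean())
E
```

```text
[0.43078712 0.27859773 0.28073531] [0.36965079 0.30799416 0.42327126] 0.9958203125
```

View pics/w1.png

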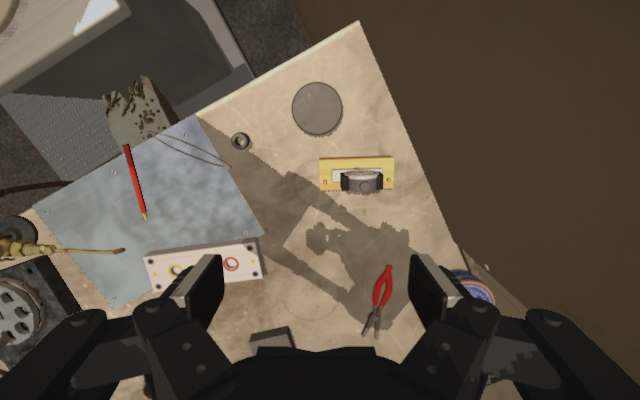

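The wrist view shows the rest at about (357,173), almost square to the jaws, with the gauge seen from above at (362,182). The red ring is at (231,264).

```bash
python3 - <<'E'
from h import *
f=np.load("w1.npz");c=cal("wrist");C=(c[0],c[1],c[2],f["R"],f["t"]);im=f["im"];P=pts(f["d"],C)
hsv=cv2.cvtColor(im,cv2.COLOR_RGB2HSV).astype(int);H,S,V=hsv[...,0],hsv[...,1],hsv[...,2]
box=np.zeros((400,640),bool);box[140:215,305:410]=1
m=((S>95)&(H>12)&(H<35)&box).astype(np.uint8)
k=max(cv2.findContours(m,0,2)[0],key=cv2.contourArea);r=cv2.minAreaRect(cv2.convexHull(k));print(r)
w=np.array([ray("",*p,.024,C)[:2] for p in cv2.boxPoints(r)]);print(w.round(4),w.mean(0),[np.hypot(*(w[i+1]-w[i])).round(4) for i in(0,1)],[np.degrees(np.arctan2(*(w[i+1]-w[i])[::-1])).round(1) for i in(0,1)])
print("yellow z",np.median(P[...,2][m>0]))
for a,b in((.026,.04),(.06,.075),(.075,.085),(.088,.105)):
    q=box&(P[...,2]>a)&(P[...,2]<b)
    if q.sum()>4:
        X=P[q][:,:2].astype(np.float32);rr=cv2.minAreaRect(X);print(a,b,q.sum(),X.mean(0).round(4),[np.round(x,4) for x in rr],np.round(P[q][:,2].max(),4))
np.set_printoptions(linewidth=200)
save("pics/w1c.png",cv2.resize(im[135:220,300:415],None,fx=5,fy=5,interpolation=cv2.INTER_CUBIC))
E
```

```text
((355.9935302734375, 172.78807067871094), (33.19688034057617, 74.935302734375), 88.26429748535156)
[[0.4158 0.2869]
 [0.4572 0.3725]
 [0.4975 0.3563]
 [0.4549 0.2681]] [0.45635874 0.32094175] [np.float64(0.0952), np.float64(0.0434)] [np.float64(64.2), np.float64(-22.0)]
yellow z 0.023762258422118338
0.026 0.04 251 [0.4514 0.3133] [array([0.4546, 0.3214]), array([0.0847, 0.0266]), np.float64(63.1995)] 0.035
0.06 0.075 106 [0.4483 0.3195] [array([0.4499, 0.3206]), array([0.0493, 0.016 ]), np.float64(84.2783)] 0.0749
0.075 0.085 464 [0.4559 0.32  ] [array([0.4567, 0.3203]), array([0.0463, 0.0185]), np.float64(63.0792)] 0.085
0.088 0.105 91 [0.4569 0.32  ] [array([0.4551, 0.3189]), array([0.0157, 0.0098]), np.float64(24.9505)] 0.1009
```

View pics/w1c.png

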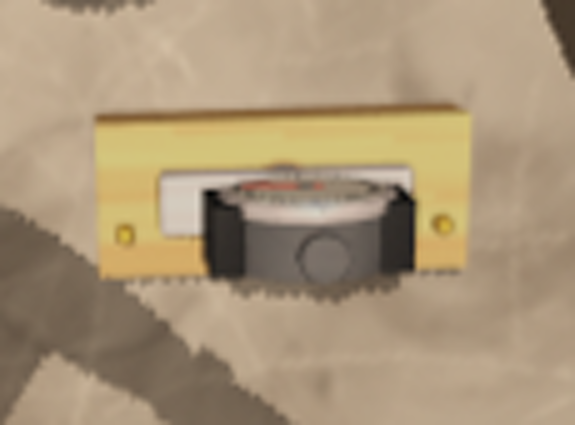

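```bash
python3 -c "
from plan import *
plan([.4566,.3205,.14],63.3,10)"
```

```text
now [0.4308 0.2786 0.2807] zyaw 62.99 tilt 0.05 turn 0.31
[1.407, -0.041, 0.491, -0.001]
[1.407, -0.041, 0.491, -0.001]
[1.407, -0.041, 0.491, -0.001]
[1.407, -0.042, 0.491, -0.001]
[1.407, -0.042, 0.491, -0.001]
[1.407, -0.042, 0.491, -0.001]
[1.407, -0.042, 0.491, -0.001]
[1.407, -0.043, 0.491, -0.001]
[1.407, -0.043, 0.491, -0.001]
[1.407, -0.043, 0.491, -0.001]
```

Request:
arm_command:
  motion: [8.5, 1.4, -0.04, 0.49, 0, 8.5, 1.4, -0.04, 0.49, 0, 8.5, 1.4, -0.04, 0.49, 0, 8.5, 1.4, -0.04, 0.49, 0, 8.5, 1.4, -0.04, 0.49, 0, 8.5, 1.4, -0.04, 0.49, 0, 8.5, 1.4, -0.04, 0.49, 0, 8.5, 1.4, -0.04, 0.49, 0, 8.5, 1.4, -0.04, 0.49, 0, 8.5, 1.4, -0.04, 0.49, 0]

```text
t: 4.32
position: [0.4569, 0.319, 0.1401]
tool_rot: [0.605, -0.365, 0.606, 0.365]
force: [1.3, -0.9, 0.7]
width: 0.085
```

```bash
python3 - <<'E'
from h import *
o=env.get_obs();print(o["position"])
im,d,C=shot("wrist");P=pts(d,C);np.savez("w2.npz",im=im,d=d,R=C[3],t=C[4])
D=np.linalg.norm(P[...,:2]-[.4566,.3205],axis=2)<.045
for a,b in((.02,.026),(.028,.036),(.075,.085),(.088,.105)):
    q=D&(P[...,2]>a)&(P[...,2]<b)
    if q.sum()>4:
        X=P[q][:,:2].astype(np.float32);rr=cv2.minAreaRect(X);print(a,b,q.sum(),X.mean(0).round(4),[np.round(x,4) for x in rr],np.round(P[q][:,2].max(),4))
save("pics/w2.png",im)
E
```

```text
[0.45693408 0.31903769 0.14009994]
0.02 0.026 2351 [0.4509 0.3231] [array([0.4576, 0.32  ]), array([0.0895, 0.0404]), np.float64(63.9659)] 0.026
0.028 0.036 620 [0.4541 0.3213] [array([0.4583, 0.3196]), array([0.0856, 0.0182]), np.float64(64.1257)] 0.0345
0.075 0.085 1251 [0.4558 0.3212] [array([0.4567, 0.3207]), array([0.0469, 0.0186]), np.float64(63.0399)] 0.085
0.088 0.105 264 [0.4568 0.3207] [array([0.456 , 0.3205]), array([0.0107, 0.0143]), np.float64(80.8844)] 0.1006
```

View pics/w2.png

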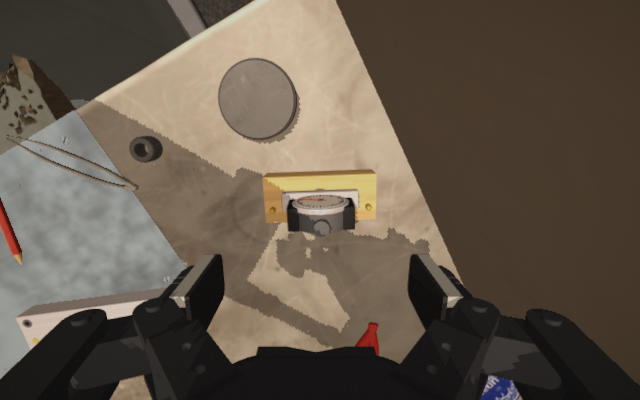

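Request:
arm_command:
  motion: [8.5, 0.95, 0.05, 0.06, 0, 8.5, 0.95, 0.05, 0.06, 0, 8.5, 0.95, 0, 0, 0, 8.5, 0.95, 0, 0, 0, 8.5, 0.95, 0, 0, 0, 8.5, 0.95, 0, 0, 0, 8.5, 0.95, 0, 0, 0, 8.5, 0.95, 0, 0, 0, 8.5, 0.95, 0, 0, 0, 8.5, 0.85, 0, 0, 0]

```text
t: 5.2
position: [0.4566, 0.3206, 0.0461]
tool_rot: [0.605, -0.366, 0.605, 0.366]
force: [0.2, -0.1, -0.2]
width: 0.0849
```

Request:
arm_command:
  motion: [4.0, 0, 0, 0, 0, 4.0, 0, 0, 0, 0, 4.0, 0, 0, 0, 0, 4.0, 0, 0, 0, 0, 4.0, 0, 0, 0, 0, 4.0, 0, 0, 0, 0, 4.0, 0, 0, 0, 0, 4.0, 0, 0, 0, 0, 4.0, 0, 0, 0, 0, 4.0, 0, 0, 0, 0]
  newtons: 60

```text
t: 6.03
position: [0.4573, 0.321, 0.0484]
tool_rot: [0.606, -0.366, 0.605, 0.366]
force: [0.0, -0.0, 4.7]
width: 0.0452
```

```bash
python3 - <<'E'
from plan import *
o=env.get_obs();print(o["position"],o["width"],o["force"],o["moment"])
im,d,C=shot("wrist");P=pts(d,C)
D=np.linalg.norm(P[...,:2]-[.4566,.3205],axis=2)<.045
print("bar z",np.percentile(P[D&(P[...,2]>.028)&(P[...,2]<.038)][:,2],[10,50,90]))
save("pics/w3.png",im)
plan([.44,.30,.16],60,10,o)
E
```

```text
[0.45733092 0.32104001 0.04835677] 0.045232166033428604 [ 0.04586325 -0.01194663  4.70366669] [-0.02805715 -0.06840429  0.02747669]
bar z [0.02997495 0.0325757  0.03357327]
now [0.4573 0.321  0.0484] zyaw 62.28 tilt 0.12 turn -2.28
[-1.117, 0.054, -0.265, 0.004]
[-1.117, 0.053, -0.265, 0.004]
[-1.117, 0.052, -0.265, 0.004]
[-1.117, 0.051, -0.266, 0.004]
[-1.117, 0.05, -0.266, 0.004]
[-1.117, 0.049, -0.266, 0.004]
[-1.117, 0.048, -0.266, 0.004]
[-1.117, 0.047, -0.266, 0.004]
[-1.117, 0.046, -0.267, 0.004]
[-1.117, 0.045, -0.267, 0.004]
```

View pics/w3.png

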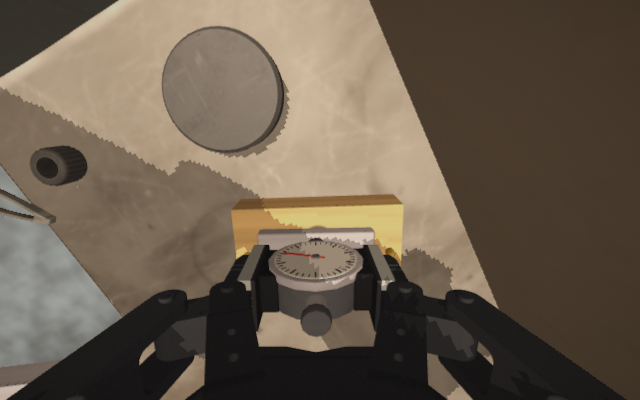

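Request:
arm_command:
  motion: [4.0, -0.3, 0, 0, 0, 4.0, -0.7, 0, 0, 0, 4.0, -1.2, 0, 0, 0, 4.0, -1.9, 0, 0, 0, 4.0, -2.4, 0, 0, 0, 4.0, -2.4, 0, 0, 0, 4.0, -2.4, 0, 0, 0, 4.0, -2.4, 0, 0, 0, 4.0, -1.8, 0, 0, 0, 4.0, -1.0, 0, 0, 0]

```text
t: 6.92
position: [0.4572, 0.321, 0.2161]
tool_rot: [0.607, -0.366, 0.604, 0.366]
force: [-0.1, 0.2, -2.1]
width: 0.0449
```

```bash
python3 - <<'E'
from plan import *
o=env.get_obs();print(o["position"],o["width"],o["force"])
plan([.455,.20,.22],70,10,o)
E
```

```text
[0.45717036 0.32097352 0.21614146] 0.04489268789058855 [-0.13462072  0.23682892 -2.05898443]
now [0.4572 0.321  0.2161] zyaw 62.28 tilt 0.24 turn 7.72
[-0.041, -0.544, -1.081, -0.013]
[-0.041, -0.529, -1.088, -0.013]
[-0.041, -0.514, -1.095, -0.013]
[-0.041, -0.499, -1.102, -0.013]
[-0.041, -0.485, -1.109, -0.013]
[-0.041, -0.47, -1.115, -0.013]
[-0.041, -0.455, -1.121, -0.013]
[-0.041, -0.439, -1.127, -0.013]
[-0.041, -0.424, -1.133, -0.013]
[-0.041, -0.409, -1.139, -0.013]
```

Request:
arm_command:
  motion: [4.0, 0, -0.54, -1.08, -0.013, 4.0, 0, -0.53, -1.09, -0.013, 4.0, 0, -0.51, -1.1, -0.013, 4.0, 0, -0.5, -1.1, -0.013, 4.0, 0, -0.49, -1.11, -0.013, 4.0, 0, -0.47, -1.12, -0.013, 4.0, 0, -0.46, -1.12, -0.013, 4.0, 0, -0.44, -1.13, -0.013, 4.0, 0, -0.42, -1.13, -0.013, 4.0, 0, -0.41, -1.14, -0.013]

```text
t: 7.75
position: [0.4539, 0.1989, 0.2119]
tool_rot: [0.58, -0.404, 0.58, 0.405]
force: [0.2, -0.4, -2.1]
width: 0.045
```

```bash
python3 - <<'E'
from plan import *
o=env.get_obs();im,d,C=shot("wrist");save("pics/w4.png",im);np.savez("w4.npz",im=im,d=d,R=C[3],t=C[4])
print(o["position"],o["tool_rot"]);P=pts(d,C)
for n,c in(("die",(.479,.071)),("block",(.65,.087))):
    D=np.linalg.norm(P[...,:2]-c,axis=2)<(.1 if n=="die" else .06)
    q=D&(P[...,2]>.016)&(P[...,2]<.027)&(d>0);X=P[q][:,:2].astype(np.float32)
    print(n,q.sum(),np.median(P[q][:,2]),[np.round(x,4) for x in cv2.minAreaRect(X)])
E
```

```text
[0.45389794 0.19891241 0.21188596] [ 0.57960336 -0.4042962   0.58049191  0.40451659]
die 5103 0.021790975892339484 [array([0.4782, 0.0698]), array([0.1607, 0.0573]), np.float64(70.5169)]
block 737 0.02153133439246578 [array([0.6308, 0.0914]), array([0.0668, 0.0269]), np.float64(62.0269)]
```

View pics/w4.png

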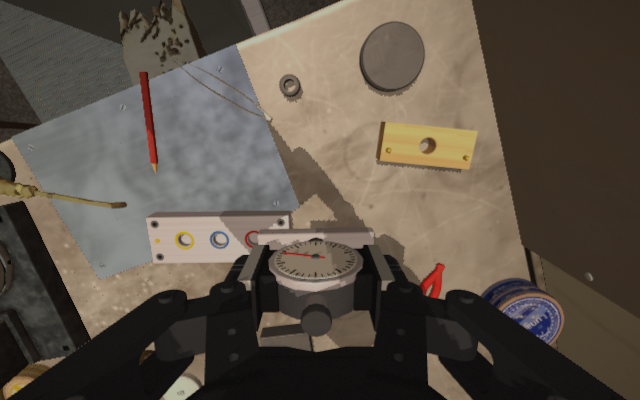

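```bash
python3 - <<'E'
from plan import *
Z=np.load("top0.npz");P=pts(Z["d"],cal("top"))
m=(P[...,0]>.6)&(P[...,0]<.9)&(P[...,1]>-.05)&(P[...,1]<.22)
for a in np.arange(.03,.5,.03):
    q=m&(P[...,2]>a)&(P[...,2]<a+.03)
    if q.sum()>3:print(round(a,2),q.sum(),"xmin",np.percentile(P[q][:,0],1).round(3))
b=np.linalg.norm(P[...,:2]-[.65,.087],axis=2)<.055
q=b&(P[...,2]>.012)&(P[...,2]<.03);print(q.sum(),[np.round(x,4) for x in cv2.minAreaRect(P[q][:,:2].astype(np.float32))],P[q].mean(0))
plan([.650,.0865,.10],70.5,10)
E
```

```text
0.03 26 xmin 0.749
0.09 211 xmin 0.737
0.12 811 xmin 0.729
0.15 4919 xmin 0.715
0.18 1226 xmin 0.768
0.21 507 xmin 0.799
0.24 677 xmin 0.798
0.27 1311 xmin 0.798
0.3 813 xmin 0.797
0.33 666 xmin 0.797
0.36 305 xmin 0.78
0.39 325 xmin 0.771
549 [array([0.6531, 0.0865]), array([0.0617, 0.0636]), np.float64(76.5286)] [0.65221941 0.08656138 0.02158985]
now [0.4541 0.1971 0.2121] zyaw 69.73 tilt 0.13 turn 0.77
[1.121, -2.221, -0.356, -0.001]
[1.121, -2.221, -0.359, -0.001]
[1.121, -2.22, -0.362, -0.001]
[1.121, -2.22, -0.365, -0.001]
[1.121, -2.219, -0.368, -0.001]
[1.121, -2.219, -0.371, -0.001]
[1.121, -2.218, -0.374, -0.001]
[1.121, -2.218, -0.377, -0.001]
[1.121, -2.217, -0.38, -0.001]
[1.121, -2.217, -0.383, -0.001]
```

Request:
arm_command:
  motion: [4.0, 1.1, -2.6, -0.44, 0, 4.0, 1.1, -2.6, -0.44, 0, 4.0, 1.1, -2.6, -0.44, 0, 4.0, 1.1, -2.6, -0.44, 0, 4.0, 1.1, -2.6, -0.44, 0, 4.0, 1.1, -2.4, -0.44, -0.013, 4.0, 1.1, -2.2, -0.44, 0, 4.0, 1.1, -1.8, -0.3, 0, 4.0, 1.1, -1.6, -0.3, 0, 4.0, 1.1, -0.7, -0.2, 0]

```text
t: 8.63
position: [0.6459, 0.0878, 0.1007]
tool_rot: [0.577, -0.407, 0.578, 0.408]
force: [0.6, 0.4, -1.9]
width: 0.045
```

```bash
python3 - <<'E'
from plan import *
plan([.647,.0865,.049],70.5,10)
print(env.get_obs()["force"])
im,d,C=shot("wrist");save("pics/w5.png",im);P=pts(d,C)
D=np.linalg.norm(P[...,:2]-[.65,.087],axis=2)<.055
q=D&(P[...,2]>.016)&(P[...,2]<.027)&(d>0);X=P[q][:,:2].astype(np.float32)
print(q.sum(),[np.round(x,4) for x in cv2.minAreaRect(X)])
E
```

```text
now [0.6459 0.0878 0.1007] zyaw 70.39 tilt 0.07 turn 0.11
[0.517, -0.015, -0.008, -0.0]
[0.517, -0.015, -0.008, -0.0]
[0.517, -0.015, -0.008, -0.0]
[0.517, -0.015, -0.008, -0.0]
[0.517, -0.015, -0.008, -0.0]
[0.517, -0.015, -0.008, -0.0]
[0.517, -0.015, -0.008, -0.0]
[0.517, -0.015, -0.008, -0.0]
[0.517, -0.015, -0.008, -0.0]
[0.517, -0.015, -0.008, -0.0]
[ 0.59249877  0.38009627 -1.85652046]
3995 [array([0.642 , 0.0872]), array([0.062, 0.039]), np.float64(77.0324)]
```

View pics/w5.png

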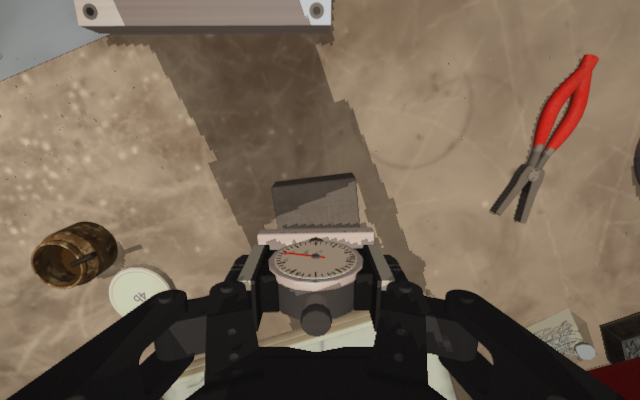

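Request:
arm_command:
  motion: [4.0, 0.8, -0.1, -0.05, 0, 4.0, 0.8, -0.1, -0.05, 0, 4.0, 0.8, 0, 0, 0, 4.0, 0.8, 0, 0, 0, 4.0, 0.7, 0, 0, 0, 4.0, 0.5, 0, 0, 0, 4.0, 0.3, 0, 0, 0, 4.0, 0.15, 0, 0, 0, 4.0, 0.1, 0, 0, 0, 4.0, 0, 0, 0, 0]

```text
t: 9.52
position: [0.6465, 0.0872, 0.053]
tool_rot: [0.578, -0.408, 0.577, 0.408]
force: [-1.0, 1.2, -0.5]
width: 0.0452
```

Request:
arm_command:
  motion: [4.0, 0.05, 0, 0, 0, 4.0, 0.05, 0, 0, 0, 4.0, 0.05, 0, 0, 0, 4.0, 0.05, 0, 0, 0, 4.0, 0.05, 0, 0, 0, 4.0, 0.05, 0, 0, 0, 4.0, 0, 0, 0, 0, 4.0, 0, 0, 0, 0, 4.0, 0, 0, 0, 0, 4.0, 0, 0, 0, 0]

```text
t: 10.35
position: [0.6465, 0.0871, 0.0498]
tool_rot: [0.578, -0.408, 0.578, 0.408]
force: [0.9, 0.5, -0.7]
width: 0.0451
```

Request:
arm_command:
  motion: [4.0, 0.05, 0, 0, 0, 4.0, 0.05, 0, 0, 0, 4.0, 0.05, 0, 0, 0, 4.0, 0.05, 0, 0, 0, 4.0, 0.05, 0, 0, 0, 4.0, 0.05, 0, 0, 0, 4.0, 0.05, 0, 0, 0, 4.0, 0.05, 0, 0, 0, 4.0, 0, 0, 0, 0, 4.0, 0, 0, 0, 0]

```text
t: 11.18
position: [0.6465, 0.0871, 0.0464]
tool_rot: [0.578, -0.408, 0.577, 0.408]
force: [-1.3, -1.5, 3.2]
width: 0.045
```

Request:
arm_command:
  motion: [4.0, 0.05, 0, 0, 0, 4.0, 0.05, 0, 0, 0, 4.0, 0, 0, 0, 0, 4.0, 0, 0, 0, 0, 4.0, 0, 0, 0, 0, 4.0, 0, 0, 0, 0, 4.0, 0, 0, 0, 0, 4.0, 0, 0, 0, 0, 4.0, 0, 0, 0, 0, 4.0, 0, 0, 0, 0]

```text
t: 12.02
position: [0.6466, 0.0871, 0.0464]
tool_rot: [0.578, -0.408, 0.577, 0.408]
force: [-4.7, -1.7, 7.4]
width: 0.0452
```

```bash
python3 - <<'E'
from plan import *
o=env.get_obs();print(o["force"],o["moment"])
im,d,C=shot("wrist");save("pics/w6.png",cv2.resize(im[180:350,220:420],None,fx=3,fy=3,interpolation=cv2.INTER_CUBIC));P=pts(d,C)
hsv=cv2.cvtColor(im,cv2.COLOR_RGB2HSV).astype(int)
m=(hsv[...,1]<60)&(hsv[...,2]>120);m[:225]=0;m[242:]=0;m[:,:262]=0;m[:,370:]=0
for s in(slice(262,290),slice(345,370)):
    q=P[:,s][m[:,s]];print("bar",q.shape,np.median(q,0))
plan([.4915,.1075,.15],70.5,10,o)
E
```

```text
[-4.68161103 -1.6737481   7.38323189] [0.0260477  0.69120974 0.05901573]
bar (265, 3) [0.63361641 0.06709072 0.03078991]
bar (312, 3) [0.6478245  0.10857609 0.03054591]
now [0.6466 0.0871 0.0464] zyaw 70.47 tilt 0.06 turn 0.03
[-1.038, 1.529, -0.326, -0.0]
[-1.038, 1.529, -0.326, -0.0]
[-1.038, 1.529, -0.326, -0.0]
[-1.038, 1.529, -0.325, -0.0]
[-1.038, 1.529, -0.325, -0.0]
[-1.038, 1.529, -0.325, -0.0]
[-1.038, 1.529, -0.325, -0.0]
[-1.038, 1.529, -0.325, -0.0]
[-1.038, 1.529, -0.325, -0.0]
[-1.038, 1.529, -0.325, -0.0]
```

View pics/w6.png

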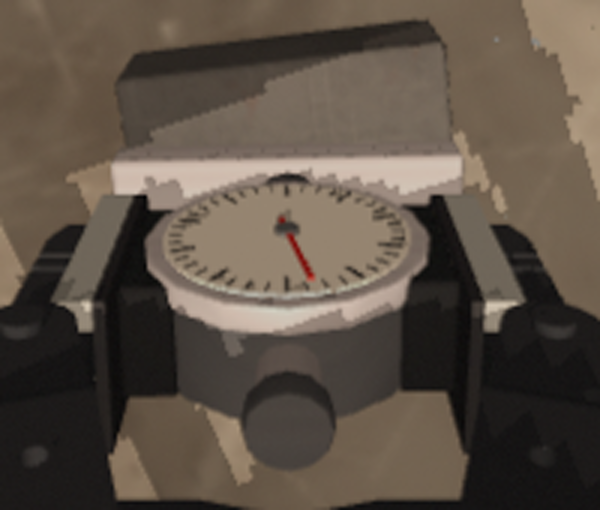

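The needle is close to straight up along the tube, at about (310,278) in the crop, and the base lies flat on the block. Contact is about 9 N, so the zero check is done. Next I lift the gauge and carry it to the die.

Request:
arm_command:
  motion: [4.0, -0.2, 0, 0, 0, 4.0, -0.3, 0, 0, 0, 4.0, -0.6, 0, 0, 0, 4.0, -1.0, 0, 0, 0, 4.0, -1.4, 0, 0, 0, 4.0, -1.6, 0, 0, 0, 4.0, -1.6, 0, 0, 0, 4.0, -1.0, 0, 0, 0, 4.0, -0.5, 0, 0, 0, 4.0, -0.2, 0, 0, 0]

```text
t: 12.9
position: [0.647, 0.0872, 0.1306]
tool_rot: [0.578, -0.408, 0.577, 0.408]
force: [0.8, 0.3, -2.6]
width: 0.0451
```

```bash
python3 - <<'E'
from plan import *
plan([.4915,.1075,.13],70.5,10)
E
```

```text
now [0.647  0.0872 0.1306] zyaw 70.47 tilt 0.14 turn 0.03
[0.003, 1.533, -0.328, -0.0]
[0.003, 1.533, -0.328, -0.0]
[0.003, 1.533, -0.328, -0.0]
[0.003, 1.533, -0.328, -0.0]
[0.003, 1.533, -0.328, -0.0]
[0.003, 1.533, -0.328, -0.0]
[0.003, 1.533, -0.328, -0.0]
[0.003, 1.533, -0.328, -0.0]
[0.003, 1.533, -0.328, -0.0]
[0.003, 1.533, -0.328, -0.0]
```

Request:
arm_command:
  motion: [4.0, 0, 0.6, -0.3, 0, 4.0, 0, 1.2, -0.33, 0, 4.0, 0, 1.5, -0.33, 0, 4.0, 0, 1.6, -0.33, 0, 4.0, 0, 1.6, -0.33, 0, 4.0, 0, 1.5, -0.33, 0, 4.0, 0, 1.2, -0.33, 0, 4.0, 0, 0.8, -0.33, 0, 4.0, 0, 0.4, -0.33, 0, 4.0, 0, 0, -0.33, 0]

```text
t: 13.73
position: [0.5366, 0.0911, 0.1283]
tool_rot: [0.577, -0.408, 0.578, 0.408]
force: [0.5, 0.3, -1.2]
width: 0.0451
```

```bash
python3 - <<'E'
from plan import *
o=env.get_obs();im,d,C=shot("wrist");save("pics/w7.png",im);P=pts(d,C)
D=np.linalg.norm(P[...,:2]-[.4782,.0698],axis=2)<.1
q=D&(P[...,2]>.018)&(P[...,2]<.026)&(d>0);print(q.sum(),[np.round(x,4) for x in cv2.minAreaRect(P[q][:,:2].astype(np.float32))],np.median(P[q][:,2]))
hsv=cv2.cvtColor(im,cv2.COLOR_RGB2HSV).astype(int);m=(((hsv[...,0]<7)|(hsv[...,0]>170))&(hsv[...,1]>90)&(np.linalg.norm(P[...,:2]-[.4915,.1075],axis=2)<.02)&(P[...,2]<.03)).astype(np.uint8)
v,u=np.nonzero(m);print(len(u));e=cv2.fitEllipse(np.c_[u,v].astype(np.float32));c,r=cv2.minEnclosingCircle(np.array([ray("",a,b,.022,C)[:2] for a,b in zip(u,v)],np.float32))
print(e,ray("",*e[0],.022,C),c,r)
plan([.4915,.1075,.13],70.5,5,o)
E
```

```text
14051 [array([0.4785, 0.0702]), array([0.1606, 0.0559]), np.float64(70.3928)] 0.021930507444056013
286
((319.3498840332031, 142.86654663085938), (25.134851455688477, 25.846315383911133), 176.12744140625) [0.49174078 0.10818893 0.022     ] (0.49188902974128723, 0.10804969817399979) 0.011231630109250546
now [0.5366 0.0911 0.1283] zyaw 70.5 tilt 0.04 turn -0.0
[-0.033, 0.959, 0.009, 0.0]
[-0.033, 0.959, 0.009, 0.0]
[-0.033, 0.959, 0.009, 0.0]
[-0.033, 0.959, 0.009, 0.0]
[-0.033, 0.959, 0.009, 0.0]
```

View pics/w7.png

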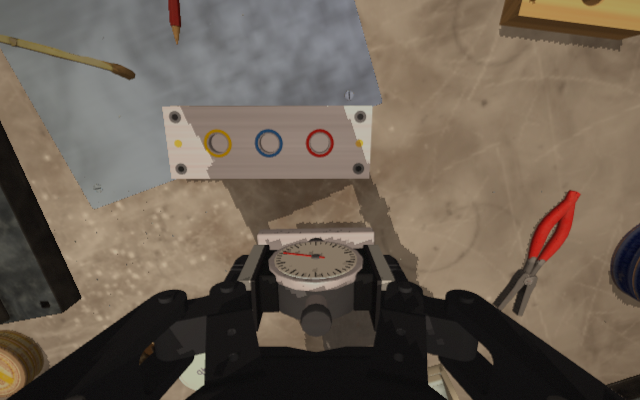

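The red ring is at (319,143), which is (0.4919, 0.1079) in the world frame, and the die axis is parallel to the gauge bar.

Request:
arm_command:
  motion: [4.0, 0, 0.4, 0.03, 0, 4.0, 0, 0.8, 0.03, 0, 4.0, 0, 1.0, 0.03, 0, 4.0, 0, 1.0, 0, 0, 4.0, 0, 0.8, 0, 0, 4.0, 0.5, 0.5, 0, 0, 4.0, 1.0, 0.28, 0, 0, 4.0, 1.0, 0, 0, 0, 4.0, 0.8, 0, 0, 0, 4.0, 0.4, 0, 0, 0]

```text
t: 14.62
position: [0.4918, 0.1077, 0.0892]
tool_rot: [0.577, -0.407, 0.579, 0.408]
force: [-0.3, 0.2, -1.4]
width: 0.045
```

```bash
python3 - <<'E'
from plan import *
plan([.4919,.1079,.064],70.45,10);print(env.get_obs()["force"])
E
```

```text
now [0.4918 0.1077 0.0892] zyaw 70.47 tilt 0.18 turn -0.02
[0.252, -0.001, 0.003, 0.0]
[0.252, -0.001, 0.003, 0.0]
[0.252, -0.001, 0.003, 0.0]
[0.252, -0.001, 0.003, 0.0]
[0.252, -0.001, 0.003, 0.0]
[0.252, -0.001, 0.003, 0.0]
[0.252, -0.001, 0.003, 0.0]
[0.252, -0.001, 0.003, 0.0]
[0.252, -0.001, 0.003, 0.0]
[0.252, -0.001, 0.003, 0.0]
[-0.25613035  0.19580285 -1.38372904]
```

Down to about 5 mm above contact, then creep.

Request:
arm_command:
  motion: [4.0, 0.6, 0, 0.02, 0, 4.0, 0.6, 0, 0, 0, 4.0, 0.6, 0, 0, 0, 4.0, 0.5, 0, 0, 0, 4.0, 0.5, 0, 0, 0, 4.0, 0.4, 0, 0, 0, 4.0, 0.3, 0, 0, 0, 4.0, 0.2, 0, 0, 0, 4.0, 0.1, 0, 0, 0, 4.0, 0, 0, 0, 0]

```text
t: 15.45
position: [0.4928, 0.1081, 0.0537]
tool_rot: [0.578, -0.408, 0.578, 0.408]
force: [0.0, -0.6, -1.7]
width: 0.0451
```

Request:
arm_command:
  motion: [4.0, 0.05, 0, 0, 0, 4.0, 0.05, 0, 0, 0, 4.0, 0.05, 0, 0, 0, 4.0, 0.05, 0, 0, 0, 4.0, 0.05, 0, 0, 0, 4.0, 0.05, 0, 0, 0, 4.0, 0.05, 0, 0, 0, 4.0, 0.05, 0, 0, 0, 4.0, 0, 0, 0, 0, 4.0, 0, 0, 0, 0]

```text
t: 16.28
position: [0.4928, 0.1081, 0.0498]
tool_rot: [0.578, -0.408, 0.578, 0.408]
force: [-0.0, 0.6, -1.0]
width: 0.045
```

Request:
arm_command:
  motion: [4.0, 0, 0.04, 0, 0, 4.0, 0, 0.04, 0, 0, 4.0, 0.05, 0, 0, 0, 4.0, 0.05, 0, 0, 0, 4.0, 0.05, 0, 0, 0, 4.0, 0.05, 0, 0, 0, 4.0, 0.05, 0, 0, 0, 4.0, 0.05, 0, 0, 0, 4.0, 0.05, 0, 0, 0, 4.0, 0, 0, 0, 0]

```text
t: 17.12
position: [0.4921, 0.1084, 0.0464]
tool_rot: [0.578, -0.408, 0.577, 0.408]
force: [0.1, -1.0, -0.6]
width: 0.045
```

Request:
arm_command:
  motion: [4.0, 0.05, 0, 0, 0, 4.0, 0.05, 0, 0, 0, 4.0, 0.05, 0, 0, 0, 4.0, 0.04, 0, 0, 0, 4.0, 0, 0, 0, 0, 4.0, 0, 0, 0, 0, 4.0, 0, 0, 0, 0, 4.0, 0, 0, 0, 0, 4.0, 0, 0, 0, 0, 4.0, 0, 0, 0, 0]

```text
t: 17.95
position: [0.4922, 0.1083, 0.0463]
tool_rot: [0.578, -0.408, 0.577, 0.408]
force: [-5.7, -2.6, 9.2]
width: 0.045
```

```bash
python3 - <<'E'
from plan import *
o=env.get_obs();print(o["force"],o["moment"],o["width"])
im,d,C=shot("wrist");save("pics/w8.png",im[130:360,160:480].repeat(2,0).repeat(2,1));P=pts(d,C)
hsv=cv2.cvtColor(im,cv2.COLOR_RGB2HSV).astype(int)
plan([.4919,.1079,.0464],70.4,1,o)
D=np.linalg.norm(P[...,:2]-[.492,.108],axis=2)<.04
for s in(slice(262,290),slice(345,370)):
    q=P[228:243,s].reshape(-1,3);q=q[(q[:,2]>.027)&(q[:,2]<.036)];print("bar",len(q),np.median(q,0))
E
```

```text
[-5.7375061  -2.55267392  9.22591145] [-0.17539724  0.91137474  0.03300571] 0.04499447414629571
now [0.4922 0.1083 0.0463] zyaw 70.47 tilt 0.05 turn -0.07
[-0.008, 0.016, -0.049, 0.001]
bar 315 [0.47933308 0.08789153 0.03071376]
bar 326 [0.49373965 0.12972989 0.03057166]
```

View pics/w8.png

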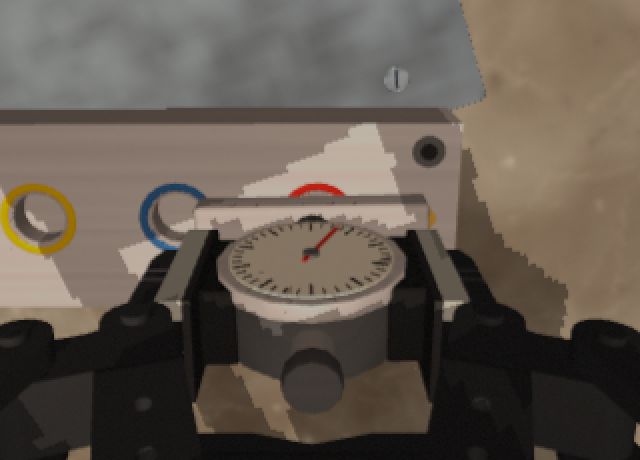

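The needle at (336,228) is about 153° from zero, so the plunger is pushed in about 5.5 mm. The base is flat on the die with the red ring centred beneath it, and the contact force is about 11 N. Handing in.

```bash
python3 - <<'E'
from h import *
env.close_job()
E
```

```text
the job is handed in; nothing more can be done
```

The depth check is finished and handed in with the gauge still gripped on the red-ringed pocket. It took about 18 s of the 67 s allowed, and the hand-in reports no verdict.

**Zero check:** I gripped the gauge at its finger grips, lifted it off the rest and stood it upright on the bench block. It pressed there with about 9 N for more than half a second. The needle was nearly straight up, so the plunger was in by about 13 mm.

**Pocket reading:** I set the gauge over the red pocket, with the base flat and along the die.
- **Position:** the tool was about 0.5 mm from the measured middle of the ring, and within about 0.1° of the die's direction.
- **Contact:** the base pressed on the die with about 11 N. A sideways force of about 6 N from friction remained, like the 5 N on the bench block.
- **Plunger:** the needle stood about 153° short of zero, so the plunger was pushed in about 5.5 mm. I judged that by eye from the picture.

The tool was kept well clear of the jar, pliers, cap, stake and press. I did not measure the four leave-alone items again at the end. None of my last checks failed or disagreed.

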